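Load the dispensing deck

TASK

Load the deck: put each of the four sealed white reagent containers into the blue nest whose pocket has its shape and size, flat on the pocket's floor, and let go. Never tip a container over, and leave the sensor stand and the brass weight where they are.

Things in the scene. Friction and masses are not known exactly. Their poses are not given: they have to be found in the camera images.
- long_trough: Long rectangular container, 100 x 40 mm seen from above with three small grey discs on top; smooth plain white with a thin grey seam line, sealed, 50 to 225 g, 55 mm tall with a flat top, loose and standing upright. Origin: centre of its underside, z up. Its x axis runs along the 100 mm side, y across the 40 mm width.
- short_trough: Short rectangular container, 64 x 40 mm seen from above with two small grey discs on top; smooth plain white with a thin grey seam line, sealed, 50 to 225 g, 55 mm tall with a flat top, loose and standing upright. Origin: centre of its underside, z up. Its x axis runs along the 64 mm side, y across the 40 mm width.
- wide_jar: Wide round container, 60 mm in diameter with one large grey disc on top; smooth plain white with a thin grey seam line, sealed, 50 to 225 g, 55 mm tall with a flat top, loose and standing upright. Origin: centre of its underside, z up. Any yaw will do.
- narrow_jar: Narrow round container, 40 mm in diameter with one grey disc on top; smooth plain white with a thin grey seam line, sealed, 50 to 225 g, 55 mm tall with a flat top, loose and standing upright. Origin: centre of its underside, z up. Any yaw will do.
- long_nest: Nest of the long rectangular container (either way round): blue printed block screwed to the deck, 12 mm high, with a flat-bottomed open pocket 9 mm deep (pocket floor 3 mm above the deck). Origin: centre of the block's underside, z up, directly below the pocket's centre. Block 126 x 66 mm, pocket 112 x 52 mm, the long sides along its x axis.
- short_nest: Nest of the short rectangular container (either way round): blue printed block screwed to the deck, 12 mm high, with a flat-bottomed open pocket 9 mm deep (pocket floor 3 mm above the deck). Origin: centre of the block's underside, z up, directly below the pocket's centre. Block 90 x 66 mm, pocket 76 x 52 mm, the long sides along its x axis.
- wide_nest: Nest of the wide round container: blue printed block screwed to the deck, 12 mm high, with a flat-bottomed open pocket 9 mm deep (pocket floor 3 mm above the deck). Origin: centre of the block's underside, z up, directly below the pocket's centre. Block 86 x 86 mm, round pocket 72 mm in diameter.
- narrow_nest: Nest of the narrow round container: blue printed block screwed to the deck, 12 mm high, with a flat-bottomed open pocket 9 mm deep (pocket floor 3 mm above the deck). Origin: centre of the block's underside, z up, directly below the pocket's centre. Block 66 x 66 mm, round pocket 52 mm in diameter.
- sensor_stand: Bystander to leave alone: small black stand, 36 x 34 mm foot, an upright black circuit board and a grey connector, 48 mm tall, loose. Origin: centre of its underside.
- brass_weight: Bystander to leave alone: round brass calibration weight with a knob, 32 mm in diameter, 45 mm tall, loose. Origin: centre of its underside.
There are look-alikes about, which are no part of the job. Leave any orange or purple look-alike of the wide_jar alone.

How it is judged:
At the end, for the whole second after the job is handed in: Each of the four containers stands in its own nest: its centre within 10 mm of the nest's centre seen from above, its underside less than 7 mm above the nest's underside (that is, on the pocket floor and not on the rim), within 0.1 rad of upright, and at rest (slower than 0.02 m/s) (horizontal distance between long_trough and long_nest below 0.01 m and z of long_trough in the frame of long_nest below 0.007 m and angle between each of long_trough, short_trough, wide_jar, narrow_jar's own z axis and vertical below 0.1 rad and linear speed of each of long_trough, short_trough, wide_jar, narrow_jar below 0.02 m/s and horizontal distance between short_trough and short_nest below 0.01 m and z of short_trough in the frame of short_nest below 0.007 m and horizontal distance between wide_jar and wide_nest below 0.01 m and z of wide_jar in the frame of wide_nest below 0.007 m and horizontal distance between narrow_jar and narrow_nest below 0.01 m and z of narrow_jar in the frame of narrow_nest below 0.007 m); the robot touches nothing.
It fails at once if A container is tipped over (more than 0.7 rad from upright) (angle between any of long_trough, short_trough, wide_jar, narrow_jar's own z axis and vertical above 0.7 rad).
It fails at once if The sensor stand or the brass weight is displaced by more than 30 mm (distance of any of sensor_stand, brass_weight from where it was at the start of the episode above 0.03 m).
It also fails if it takes over 120 s, if anything falls off the work surface, if the arm or the gripper's body presses on something with over 40 N, if the wrist force passes 120 N, or if a joint passes its speed limit or range.

ROBOT

A 7-joint arm with a two-finger parallel gripper is mounted at the origin on the work surface. World frame = base frame: x ahead of the robot, y to its left, z up, the work surface at z = 0. Lengths are in m, angles in rad, forces in N, time in s.
With the tool pointing down it reaches from about 0.4 to 0.875 m from the base axis. Payload 6.5 kg.
Tool frame: the origin (TCP) lies at the centre of the arm's flange, where the gripper is bolted on; the fingertips stand 166 mm ahead of it and the grasp point (between the pads) lies 147 mm ahead of it (arm.grip_point_offset is the distance from the TCP to the grasp point, in m); z points along the fingers, y is the line along which they close (so a half turn about z gives the same grasp; the last joint's range is limited). The gripper opens to 88 mm and grips with 3 to 60 N. Pads are 18 mm wide; open, the fingers measure 123 mm over their backs; the gripper's body (75 mm by 187 mm) begins 45 mm behind the grasp point.
Start: joints at [-1.204, 0.536, -0.004, 1.538, 0.003, 1.067, -0.071], TCP at [0.273, 0.59, 0.405] pointing down, gripper open.
Joint ranges: [-2.7, 2.7], [-0.37, 2.16], [-1.27, 1.26], [0.24, 2.4], [-1.31, 4.45], [0.19, 1.91], [-2.76, 2.76]. Speed limits (rad/s): [2.39, 2.39, 3.14, 3.14, 3.14, 3.14, 3.14].

INTERFACE

Orientations are given as a unit quaternion [x, y, z, w].
In Python, from cell import status, get_image, order, arm gives the robot as it stands.
- The arm moves only by the shell command python3 -m crank 'ROWS' [OPENING] [FORCE]. ROWS is JSON, a list of rows, each a list of 4 numbers: the shift along the tool's x, y, z in mm, then the turn about the tool's z in degrees. A call has 1 to 10 rows; each row is the pose to reach, as a shift and turn from the pose commanded when the call began, along the tool's axes at that moment; what a row does not reach only later rows make up. A row lasts 1/12 s, in which the tool goes at most 41.7 mm and 7.16 degrees, less where a joint would pass 70% of its speed; a pose out of reach is approached as far as the arm can. A call with a gripper value outside its range is refused whole. OPENING is the opening, from 0 (shut) to 1 (fully open), set as the call begins (- or left out, the last holds). The fingers move at their own pace and stop on an object; FORCE is the grip in N (left out, the last holds). Time passes only in rows, so rows that repeat a pose let the fingers close. It gives the time, the measured TCP pose, the force, the opening and the grip force at its end, in the units of the state.
- status.state(): the state, without advancing time (a new reading comes with each control period).
- get_image(name): name is "scene" or "top" or "wrist"; returns a dict with "img" (420x560x3 uint8, red, green, blue), "intrinsics" (3x3 intrinsics, pixels), "T" (4x4, takes a point from camera to world coordinates); the wrist camera has in their place "T_tool_cam" (4x4, takes a point from camera to tool coordinates, whose origin is the TCP and whose axes are the flange's). Camera axes: x right, y down, z forward; pixel columns grow to the right and rows downward; lengths in m; the calibration is good to about 2 mm. The wrist camera is an equidistant fisheye: a pixel r from the principal point sees the ray r / f radians off the axis. A picture is of the moment at which its call begins: read the wrist's pose just before it. There is no depth.
- order.hand_in(): hands the job in; it is judged then, once.
The state is a dict: "time": time; "qpos": joint angles; "qvel": joint speeds; "effort": joint torques, N m; "ee_pos": TCP position; "orientation": TCP orientation; "contact_force": force on the tool from outside, world axes, zero at the start; "moment": the same for the moment, N m; "width": finger opening in m; "gripper_force": force on a finger pad.
Only numpy, scipy, OpenCV 4.12 (cv2) and the standard library are available. Lean on these libraries where they do the work, as an engineer would, in place of code of your own. Each camera call takes 0.05 s, during which the arm holds its last target. There are 200 camera calls.

## Working session

There is one attempt and no reset: what is moved stays moved. The work goes in short steps, Python scripts to look and compute and a shell command to move; the robot and the scene stay as the last step left them, time stands still between calls to the robot, and variables do not carry over. Pictures are saved under pics/ and viewed, at most 14 in all, crops included, and the job is handed in when it is done.

```bash
mkdir -p pics; ls
python3 - <<'E'
from cell import status,get_image,arm
import cv2,numpy as np
s=status.state();print({k:np.round(v,3).tolist() for k,v in s.items()})
for n in("scene","top","wrist"):
    d=get_image(n);cv2.imwrite(f"pics/{n}0.png",d["img"][:,:,::-1]);print(n,np.round(d["intrinsics"],1).tolist(),np.round(d.get("T",d.get("T_tool_cam")),3).tolist())
E
```

```text
pics
{'time': 0.0, 'qpos': [-1.204, 0.537, -0.004, 1.539, 0.003, 1.067, -0.071], 'qvel': [0.001, 0.001, -0.002, 0.001, -0.0, 0.001, -0.001], 'effort': [-0.0, -57.096, 0.991, -25.161, -0.056, 0.018, 0.0], 'ee_pos': [0.272, 0.59, 0.404], 'orientation': [0.215, 0.977, -0.001, -0.0], 'contact_force': [0.752, -0.755, 0.583], 'moment': [-0.037, 0.001, -0.029], 'gripper_force': 0.0, 'width': 0.088}
scene [[415.3, 0.0, 273.1], [0.0, 415.3, 212.6], [0.0, 0.0, 1.0]] [[-0.518, 0.541, -0.663, 1.138], [0.855, 0.322, -0.406, 0.394], [-0.006, -0.777, -0.629, 0.632], [0.0, 0.0, 0.0, 1.0]]
top [[422.8, 0.0, 278.6], [0.0, 422.8, 213.4], [0.0, 0.0, 1.0]] [[-0.008, -0.999, 0.049, 0.452], [-1.0, 0.008, -0.001, -0.015], [0.001, -0.049, -0.999, 0.955], [0.0, 0.0, 0.0, 1.0]]
wrist [[325.2, 0.0, 279.4], [0.0, 325.2, 205.0], [0.0, 0.0, 1.0]] [[-0.0, -0.95, -0.312, 0.081], [1.0, 0.0, -0.001, -0.0], [0.001, -0.312, 0.95, 0.019], [0.0, 0.0, 0.0, 1.0]]
```

View pics/top0.png

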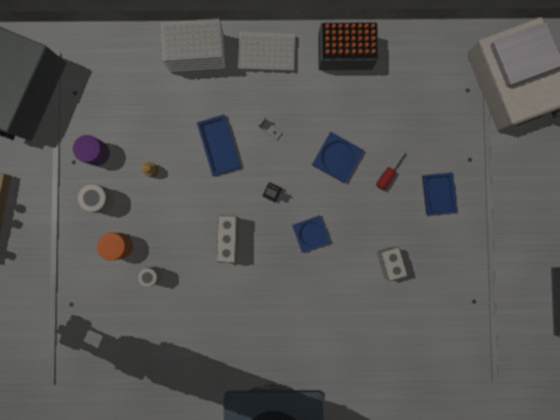

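View pics/scene0.png

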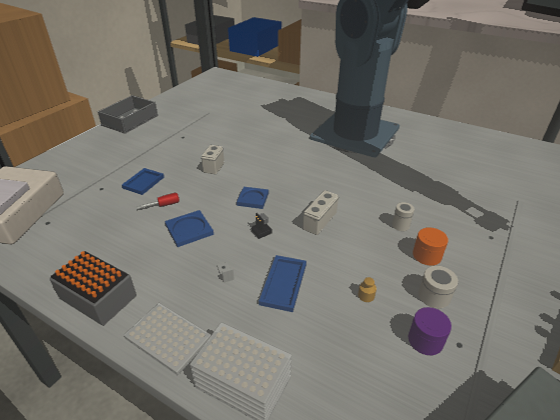

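Top view: the containers are at long (227,239), short (394,264), wide jar (92,198) and narrow jar (148,277). The nests are at long (219,145), short (439,194), wide (338,157) and narrow (312,234). The bystanders are the stand (273,192) and the weight (150,169).

The wide jar could be confused with purple (91,150) and orange (115,246), so I choose the white one at (92,198). The small grey block (270,128), white racks and screwdriver are clutter.

```bash
cat > h.py <<'E'
import cv2,numpy as np
from cell import status,get_image,arm
from scipy.spatial.transform import Rotation as R
def ray(d,p):
    K,T=d["intrinsics"],np.array(d["T"]);v=T[:3,:3]@np.linalg.solve(K,[p[0],p[1],1.]);return T[:3,3],v
def onz(d,p,z):
    o,v=ray(d,p);return o+v*(z-o[2])/v[2]
def tri(d1,p1,d2,p2):
    o1,v1=ray(d1,p1);o2,v2=ray(d2,p2);A=np.c_[v1,-v2];s=np.linalg.lstsq(A,o2-o1,rcond=None)[0]
    a,b=o1+s[0]*v1,o2+s[1]*v2;return (a+b)/2,np.linalg.norm(a-b)
def blobs(mask,amin):
    out=[]
    for c in cv2.findContours(mask.astype(np.uint8),cv2.RETR_EXTERNAL,cv2.CHAIN_APPROX_NONE)[0]:
        if cv2.contourArea(c)>=amin: out.append((cv2.contourArea(c),cv2.minAreaRect(c),c))
    return out
def go(x,y,z,yawdeg):
    """yaw = world direction (deg) of closing axis (tool y), mod 180; x,y,z of the grasp point"""
    s=status.state();r=R.from_quat(s["orientation"]);M=r.as_matrix()
    sh=M.T@(np.array([x,y,z+arm.grip_point_offset])-s["ee_pos"])*1000
    cur=np.degrees(np.arctan2(M[1,1],M[0,1]));t=(-(yawdeg-cur)+90)%180-90
    print("rows",np.round(sh,1),"turn",round(t,1),"q7",round(s["qpos"][6],2),"t",s["time"])
E
python3 - <<'E'
from h import *
for n in("top","scene"):
    d=get_image(n);np.save(n,d,allow_pickle=True)
    im=d["img"][:,:,::-1].copy();hsv=cv2.cvtColor(im,cv2.COLOR_BGR2HSV);H,S,V=cv2.split(hsv)
    bl=(H>100)&(H<125)&(S>120)&(V>40)
    print(n,"BLUE")
    for a,r,c in blobs(bl,150): print(round(a),np.round(r[0],1),np.round(r[1],1),round(r[2]), cv2.boundingRect(c))
    seeds={"top":[(227,239),(394,264),(92,198),(148,277)],"scene":[(320,212),(212,158),(439,285),(404,215)]}[n]
    for x,y in seeds:
        x0,y0=max(0,x-32),y-32;p=im[y0:y+32,x0:x+32];g=p.max(2)
        print((x,y),"V pct",np.percentile(g,[10,50,75,90,97]))
    tiles=[cv2.resize(im[y-32:y+32,x-32:x+32],(380,290) if 0 else (290,290),interpolation=cv2.INTER_NEAREST) for x,y in seeds]
    cv2.imwrite(f"pics/{n}_crop.png",cv2.convertScaleAbs(np.vstack([np.hstack(tiles[:2]),np.hstack(tiles[2:])]),alpha=1.4))
E
```

```text
top BLUE
726 [310.9 233.7] [27.9 28. ] 70 (294, 217, 35, 34)
1056 [439.4 193.4] [38.7 29.4] 84 (423, 173, 33, 41)
1264 [337.6 157.2] [36.6 36.5] 29 (314, 133, 48, 49)
1415 [218.3 144.7] [54.  27.7] 73 (198, 116, 41, 59)
(227, 239) V pct [ 57. 102. 103. 121. 127.]
(394, 264) V pct [ 82.   98.  100.  103.5 123. ]
(92, 198) V pct [ 57. 104. 106. 109. 133.]
(148, 277) V pct [ 56. 100. 102. 103. 124.]
scene BLUE
1486 [282.7 280.9] [33.7 50.5] 16 (260, 256, 46, 52)
964 [189.1 227.3] [27.8 41.4] 71 (166, 211, 47, 36)
357 [252.2 195.5] [28.8 15.4] 7 (237, 187, 31, 18)
543 [142.7 180.7] [19.2 39. ] 53 (122, 168, 41, 26)
1471 [252.7  36.2] [51.4 37.8] 9 (228, 18, 53, 39)
(320, 212) V pct [112. 140. 142. 144. 170.]
(212, 158) V pct [131. 139. 141. 143. 157.]
(439, 285) V pct [ 86. 136. 139. 151. 166.]
(404, 215) V pct [ 83. 138. 140. 144. 181.]
```

View pics/top_crop.png

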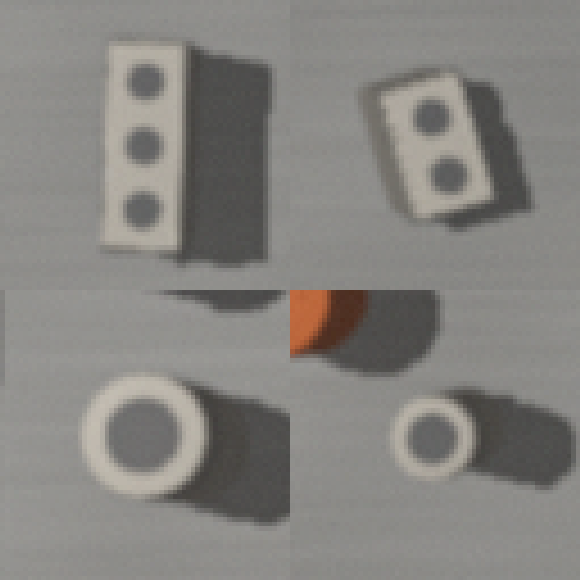

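View pics/scene_crop.png

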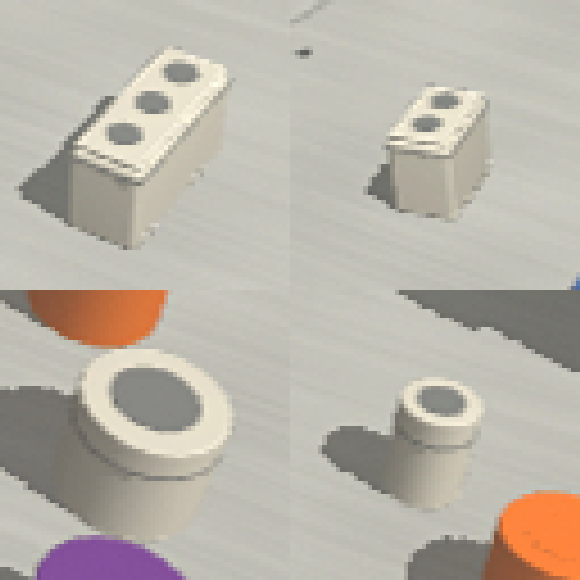

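The crops show the white wide jar with its large grey disc, the narrow jar, the 3-disc long trough and the 2-disc short trough. Next I triangulate the discs and nests.

```bash
cat > m.py <<'E'
from h import *
D={n:np.load(n+".npy",allow_pickle=True).item() for n in("top","scene")}
seeds={"top":dict(long=(227,239),short=(394,264),wide=(92,198),narrow=(148,277)),"scene":dict(long=(320,212),short=(212,158),wide=(439,285),narrow=(404,215))}
P={}
for n,thr in(("top",112),("scene",148)):
    im=D[n]["img"];w=((im.max(2)>thr)).astype(np.uint8)
    cs,hi=cv2.findContours(w,cv2.RETR_CCOMP,cv2.CHAIN_APPROX_NONE)
    for k,(x,y) in seeds[n].items():
        l=[]
        for c,h in zip(cs,hi[0]):
            m=cv2.moments(c)
            if h[3]>=0 and m["m00"]>15:
                p=np.array([m["m10"],m["m01"]])/m["m00"]
                if np.hypot(*(p-(x,y)))<32:l.append(p)
        P[n,k]=sorted(l,key=lambda p:p[1])
for k in seeds["top"]:
    a,b=P["top",k],P["scene",k];print(k,[np.round(p,1).tolist() for p in a],[np.round(p,1).tolist() for p in b])
    if a and b:
        t=np.mean(a,0);X,e=tri(D["top"],t,D["scene"],np.mean(b,0));G=onz(D["top"],t,.055)
        print("  tri",np.round(X,4),"gap",round(e,4),"top@55",np.round(G,4))
        if len(a)>1:
            v=onz(D["top"],a[-1],.055)-onz(D["top"],a[0],.055);print("  long axis deg",np.degrees(np.arctan2(v[1],v[0]))%180)
nests=dict(narrow=((310.9,233.7),(252.2,195.5)),short=((439.4,193.4),(142.7,180.7)),wide=((337.6,157.2),(189.1,227.3)),long=((218.3,144.7),(282.7,280.9)))
im=D["top"]["img"];hsv=cv2.cvtColor(im,cv2.COLOR_RGB2HSV);H,S,V=cv2.split(hsv)
bl=blobs((H>100)&(H<125)&(S>120)&(V>40),150)
for k,(a,b) in nests.items():
    X,e=tri(D["top"],a,D["scene"],b)
    r=[r for _,r,c in bl if np.hypot(r[0][0]-a[0],r[0][1]-a[1])<3][0]
    q=np.array([onz(D["top"],p,.012) for p in cv2.boxPoints(r)]);L=[np.linalg.norm(q[1]-q[0]),np.linalg.norm(q[2]-q[1])]
    v=q[1]-q[0] if L[0]>L[1] else q[2]-q[1]
    print("nest",k,"tri",np.round(X,4),round(e,4),"top@12",np.round(q.mean(0),4),"size",np.round(L,3),"axis",round(np.degrees(np.arctan2(v[1],v[0]))%180,1))
E
python3 m.py
```

```text
long [[226.6, 224.5], [226.1, 238.7], [225.9, 252.9]] [[327.4, 195.4], [321.3, 202.1], [314.9, 209.0], [315.1, 215.9]]
  tri [0.4443 0.0951 0.0466] gap 0.003 top@55 [0.4437 0.0954 0.055 ]
  long axis deg 178.46101876169143
short [[392.7, 257.4], [396.6, 270.1]] [[213.6, 147.7], [209.7, 152.7]]
  tri [ 0.3877 -0.2605  0.0568] gap 0.0011 top@55 [ 0.3879 -0.2615  0.055 ]
  long axis deg 15.590194069875764
wide [[91.0, 197.6]] [[440.8, 276.7]]
  tri [0.5334 0.3845 0.0553] gap 0.0013 top@55 [0.5337 0.3839 0.055 ]
narrow [[146.7, 277.4]] [[404.9, 206.9]]
  tri [0.3632 0.2641 0.0556] gap 0.0009 top@55 [0.3633 0.2639 0.055 ]
nest narrow tri [ 0.4528 -0.0878  0.0111] 0.0006 top@12 [ 0.453  -0.0879  0.012 ] size [0.063 0.062] axis 109.5
nest short tri [ 0.541  -0.3786  0.0061] 0.0012 top@12 [ 0.5409 -0.3768  0.012 ] size [0.066 0.087] axis 4.7
nest wide tri [ 0.6245 -0.1497  0.0065] 0.0027 top@12 [ 0.6245 -0.1499  0.012 ] size [0.083 0.082] axis 150.3
nest long tri [0.6555 0.1188 0.0082] 0.0001 top@12 [0.6549 0.1183 0.012 ] size [0.062 0.123] axis 16.4
```

```bash
python3 -c "
from h import *
go(.5335,.384,.13,104)"
```

```text
rows [-323.3  -77.5  127.1] turn -38.8 q7 -0.07 t 0.25
```

```bash
python3 -m crank '[[-323,-77,60,-39],[-323,-77,60,-39],[-323,-77,60,-39],[-323,-77,60,-39],[-323,-77,60,-39],[-323,-77,60,-39],[-323,-77,60,-39],[-323,-77,60,-39],[-323,-77,127,-39],[-323,-77,127,-39]]' 1 20
python3 - <<'E'
from h import *
d=get_image("wrist");cv2.imwrite("pics/w1.png",d["img"][:,:,::-1])
go(.5335,.384,.036,104)
E
```

```text
time: 1.08
ee_pos: [0.5364, 0.381, 0.2759]
orientation: [-0.121, 0.993, -0.001, 0.001]
contact_force: [-1.8, 0.6, -1.1]
width: 0.0879
gripper_force: 0.0
rows [-1.7  3.1 87. ] turn 0.0 q7 1.06 t 1.1333
```

View pics/w1.png

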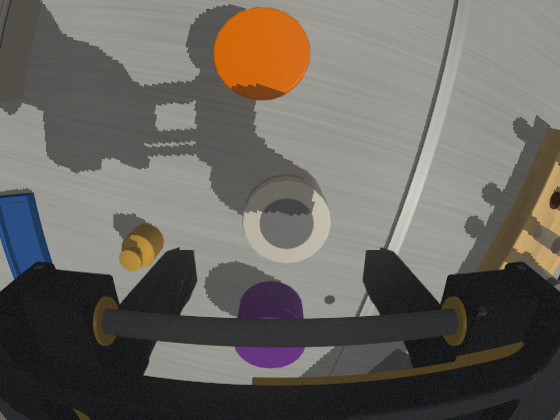

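The wrist view shows the white jar's disc at (287,223), centred between the fingers, with purple and orange clear of both fingers and the weight at (140,247).

```bash
cat >> h.py <<'E'
def wonz(d,p,z,s):
    K=d["intrinsics"];u=np.array([p[0]-K[0][2],p[1]-K[1][2]])/K[0][0];r=np.hypot(*u)+1e-12
    v=np.array([*(u/r*np.sin(r)),np.cos(r)]);T=np.eye(4);T[:3,:3]=R.from_quat(s["orientation"]).as_matrix();T[:3,3]=s["ee_pos"];T=T@np.array(d["T_tool_cam"])
    v=T[:3,:3]@v;return T[:3,3]+v*(z-T[2,3])/v[2]
E
python3 - <<'E'
from h import *
s=status.state();d=get_image("wrist");print(wonz(d,(287,223),.055,s))
E
python3 -m crank '[[-2,3,30,0],[-2,3,60,0],[-2,3,87,0],[-2,3,87,0],[-2,3,87,0]]'
```

```text
[0.52601934 0.38291737 0.055     ]
time: 1.6
ee_pos: [0.5343, 0.3888, 0.1914]
orientation: [-0.124, 0.992, -0.0, -0.0]
contact_force: [0.9, 0.5, 0.5]
width: 0.0881
gripper_force: 0.0
```

```bash
python3 -m crank '[[0,0,0,0],[0,0,0,0]]'; python3 -c "
from h import *
go(.532,.384,.036,104)"
```

```text
time: 1.77
ee_pos: [0.5356, 0.3891, 0.1936]
orientation: [-0.124, 0.992, 0.001, 0.002]
contact_force: [0.7, 0.2, 0.4]
width: 0.0883
gripper_force: 0.0
rows [ 4.8 -4.1 10.3] turn 0.2 q7 1.05 t 1.7667
```

```bash
python3 -m crank '[[5,-4,8,0],[5,-4,8,0],[5,-4,8,0],[5,-4,8,0]]'; python3 -m crank '[[0,0,0,0],[0,0,0,0],[0,0,0,0],[0,0,0,0],[0,0,0,0],[0,0,0,0],[0,0,0,0],[0,0,0,0]]' 0 20
```

```text
time: 2.1
ee_pos: [0.5309, 0.3829, 0.183]
orientation: [-0.124, 0.992, -0.0, 0.0]
contact_force: [-0.4, -0.6, 0.0]
width: 0.0884
gripper_force: 0.0
time: 2.77
ee_pos: [0.5309, 0.3831, 0.1827]
orientation: [-0.124, 0.992, 0.0, 0.0]
contact_force: [-0.9, 1.0, 0.0]
width: 0.0596
gripper_force: 20.0
```

```bash
python3 -m crank '[[0,0,-20,0],[0,0,-50,0],[0,0,-90,0],[0,0,-90,0],[0,0,-90,0]]' - 25; python3 -c "
from h import *
go(.6245,-.150,.13,104)"
```

```text
time: 3.18
ee_pos: [0.5317, 0.3835, 0.2751]
orientation: [-0.124, 0.992, 0.001, 0.002]
contact_force: [0.6, 0.2, -1.5]
width: 0.0591
gripper_force: 25.0
rows [  40.8 -540.    -3.3] turn 0.2 q7 1.06 t 3.1833
```

```bash
python3 -m crank '[[20,-270,0,0],[20,-270,0,0],[20,-270,0,0],[20,-270,0,0],[20,-270,0,0],[20,-270,0,0],[20,-270,0,0]]'; python3 -m crank '[[21,-270,0,0],[21,-270,0,0],[21,-270,0,0],[21,-270,0,0],[21,-270,0,0],[21,-270,0,0],[21,-270,0,0],[21,-270,0,0],[21,-270,0,0],[21,-270,0,0]]'
python3 - <<'E'
from h import *
go(.6245,-.150,.04,104)
d=get_image("top");cv2.imwrite("pics/t2.png",cv2.resize(d["img"][80:290,220:500,::-1],None,fx=2.5,fy=2.5))
E
```

```text
time: 3.77
ee_pos: [0.5777, 0.1095, 0.271]
orientation: [-0.121, 0.993, -0.002, -0.002]
contact_force: [0.6, -1.4, -1.3]
width: 0.0591
gripper_force: 25.0
time: 4.6
ee_pos: [0.6231, -0.149, 0.2713]
orientation: [-0.124, 0.992, 0.001, -0.001]
contact_force: [-1.0, 1.4, -2.0]
width: 0.0594
gripper_force: 25.0
rows [-1.3 -1.5 84. ] turn 0.3 q7 1.93 t 4.6
```

```bash
python3 -c "
from h import *
s=status.state();d=get_image('wrist');cv2.imwrite('pics/w2.png',d['img'][:,:,::-1])"
```

```text
(no output)
```

View pics/w2.png

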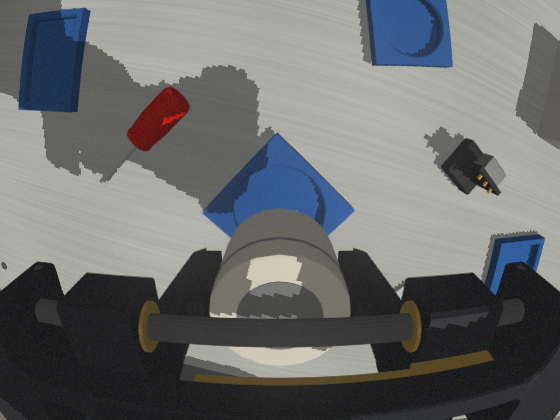

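The wrist view shows the jar, lit top around (280,290), held level just above the wide nest at (280,190). The path is clear, so I lower it.

```bash
python3 -m crank '[[0,-1,30,0],[0,-1,60,0],[0,-1,76,0],[0,-1,82,0],[0,-1,84,0],[0,-1,86,0],[0,-1,86,0],[0,-1,86,0]]'
```

```text
time: 5.37
ee_pos: [0.6245, -0.1514, 0.188]
orientation: [-0.124, 0.992, -0.0, 0.001]
contact_force: [-0.1, -0.5, -2.3]
width: 0.0592
gripper_force: 25.0
```

```bash
python3 -m crank '[[0,0,1,0],[0,0,2,0],[0,0,2,0],[0,0,2,0]]'; python3 -m crank '[[0,0,0,0],[0,0,0,0],[0,0,0,0],[0,0,0,0],[0,0,0,0],[0,0,0,0]]' 1;python3 -m crank '[[0,0,-40,0],[0,0,-80,0],[0,0,-90,0],[0,0,-90,0],[0,0,-90,0]]'; python3 -c "
from h import *
go(.444,.0955,.13,88.5)"
```

```text
time: 5.7
ee_pos: [0.6244, -0.1517, 0.1857]
orientation: [-0.124, 0.992, -0.0, 0.001]
contact_force: [-1.2, 0.5, 6.1]
width: 0.059
gripper_force: 25.0
time: 6.2
ee_pos: [0.6238, -0.1515, 0.1846]
orientation: [-0.124, 0.992, 0.0, -0.0]
contact_force: [0.4, -0.1, 0.0]
width: 0.0882
gripper_force: 0.0
time: 6.62
ee_pos: [0.6239, -0.1516, 0.2751]
orientation: [-0.124, 0.992, -0.0, 0.001]
contact_force: [0.4, -0.3, -0.8]
width: 0.088
gripper_force: 0.0
rows [113.8 283.7  -2.5] turn 15.7 q7 1.93 t 6.6167
```

```bash
python3 -m crank '[[114,284,0,16],[114,284,0,16],[114,284,0,16],[114,284,0,16],[114,284,0,16],[114,284,0,16],[114,284,0,16],[114,284,0,16],[114,284,0,16],[114,284,0,16]]'; python3 -c "
from h import *
go(.444,.0955,.036,88.5)
d=get_image('wrist');cv2.imwrite('pics/w3.png',d['img'][:,:,::-1])
d=get_image('top');im=d['img'];H,S,V=cv2.split(cv2.cvtColor(im,cv2.COLOR_RGB2HSV))
for p in (90,330):pass
cv2.imwrite('pics/t3.png',cv2.resize(im[90:290,80:460,::-1],None,fx=2,fy=2))
"
```

```text
time: 7.45
ee_pos: [0.4429, 0.0961, 0.2737]
orientation: [0.015, 1.0, -0.0, -0.001]
contact_force: [0.5, 0.0, 0.5]
width: 0.0883
gripper_force: 0.0
rows [-1.3 -0.5 90.4] turn -0.2 q7 1.2 t 7.45
```

View pics/w3.png

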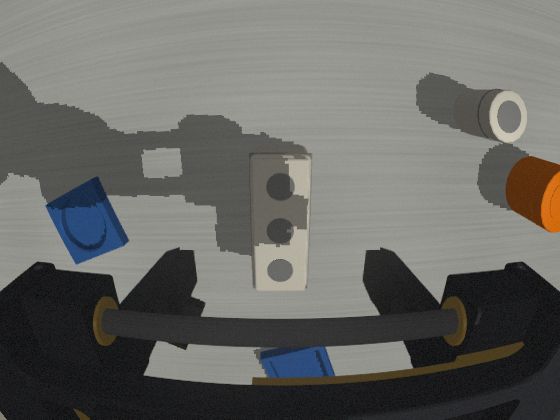

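View pics/t3.png

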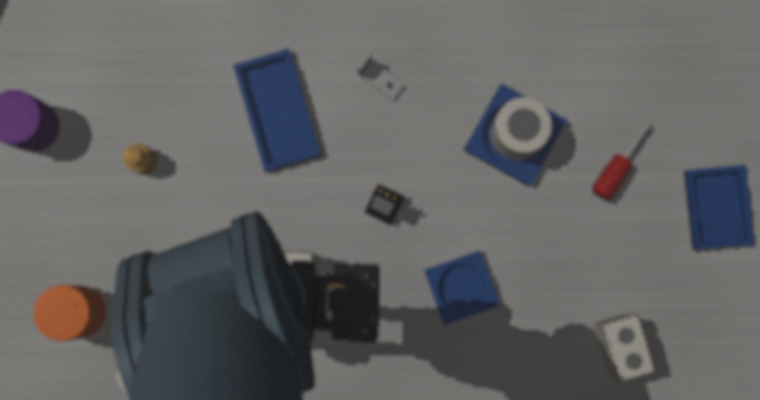

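The wrist view shows the long trough centred and aligned between the fingers, with its discs at x≈280 and y 187, 231 and 270. The top crop shows the wide jar inside its nest, with its disc at about full-frame (341.5,152.5). I check both numerically and descend.

```bash
python3 -c "
from h import *
s=status.state();d=get_image('wrist');print(wonz(d,(280,231),.055,s))
D=np.load('top.npy',allow_pickle=True).item();print(onz(D,(341.5,152.5),.058))
"
python3 -m crank '[[0,0,30,0],[0,0,60,0],[0,0,80,0],[0,0,88,0],[0,0,91,0],[0,0,91,0],[0,0,91,0]]'
```

```text
[0.44642388 0.09422634 0.055     ]
[ 0.62598605 -0.15192607  0.058     ]
time: 8.18
ee_pos: [0.4444, 0.0955, 0.1844]
orientation: [0.016, 1.0, 0.0, 0.001]
contact_force: [0.1, -0.1, 0.6]
width: 0.0882
gripper_force: 0.0
```

Wide jar is within 3 mm of its nest centre. Next I grip the long trough and lift it.

```bash
python3 -m crank '[[0,0,1,0],[0,0,1,0],[0,0,1,0],[0,0,1,0],[0,0,1,0],[0,0,1,0],[0,0,1,0],[0,0,1,0],[0,0,1,0],[0,0,1,0]]' 0 25; python3 -m crank '[[0,0,-20,0],[0,0,-50,0],[0,0,-90,0],[0,0,-90,0],[0,0,-90,0]]'; python3 -c "
from h import *
go(.655,.1185,.13,106.4)"
```

```text
time: 9.02
ee_pos: [0.4437, 0.0959, 0.1828]
orientation: [0.016, 1.0, 0.0, 0.0]
contact_force: [0.3, -0.1, 1.0]
width: 0.0399
gripper_force: 25.0
time: 9.43
ee_pos: [0.4444, 0.0959, 0.2742]
orientation: [0.016, 1.0, 0.001, 0.002]
contact_force: [-0.0, 1.3, -2.3]
width: 0.0399
gripper_force: 25.0
rows [-209.8   29.2   -2.3] turn -18.2 q7 1.19 t 9.4333
```

```bash
python3 -m crank '[[-210,29,0,-18],[-210,29,0,-18],[-210,29,0,-18],[-210,29,0,-18],[-210,29,0,-18],[-210,29,0,-18],[-210,29,0,-18],[-210,29,0,-18],[-210,29,0,-18]]'; python3 -c "
from h import *
go(.655,.1185,.039,106.4)
d=get_image('wrist');cv2.imwrite('pics/w4.png',d['img'][:,:,::-1])"
```

```text
time: 10.18
ee_pos: [0.6526, 0.1182, 0.271]
orientation: [-0.141, 0.99, -0.0, -0.002]
contact_force: [-0.2, 0.5, -1.5]
width: 0.0398
gripper_force: 25.0
rows [-2.7 -0.4 84.7] turn -0.2 q7 1.54 t 10.1833
```

View pics/w4.png

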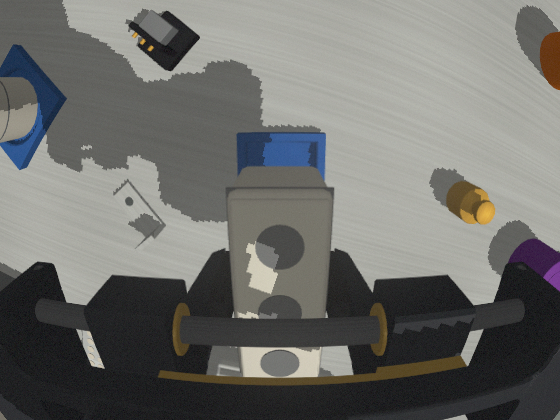

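The wrist view shows the long trough (discs at x≈280) aligned with its nest, whose near rim is at (281,140). The fingers are clear of everything, so I lower it.

```bash
python3 -m crank '[[-1,0,30,0],[-1,0,60,0],[-1,0,76,0],[-1,0,82,0],[-1,0,84,0],[-1,0,86,0],[-1,0,88,0],[-1,0,88,0],[-1,0,88,0]]'
```

```text
time: 10.98
ee_pos: [0.656, 0.1186, 0.1859]
orientation: [-0.141, 0.99, 0.0, 0.001]
contact_force: [0.3, -0.1, -0.8]
width: 0.0399
gripper_force: 25.0
```

```bash
python3 -m crank '[[0,0,1,0],[0,0,1,0],[0,0,1,0]]'; python3 -m crank '[[0,0,0,0],[0,0,0,0],[0,0,0,0],[0,0,0,0],[0,0,0,0],[0,0,0,0]]' 1;python3 -m crank '[[0,0,-40,0],[0,0,-80,0],[0,0,-90,0],[0,0,-90,0],[0,0,-90,0]]'; python3 -c "
from h import *
go(.3633,.264,.13,135)"
```

```text
time: 11.23
ee_pos: [0.6561, 0.1186, 0.1858]
orientation: [-0.141, 0.99, 0.0, 0.001]
contact_force: [-3.5, -1.1, 8.5]
width: 0.0398
gripper_force: 25.0
time: 11.73
ee_pos: [0.6555, 0.1185, 0.1837]
orientation: [-0.141, 0.99, -0.0, -0.0]
contact_force: [0.1, 1.0, -0.1]
width: 0.0778
gripper_force: 0.0
time: 12.15
ee_pos: [0.6555, 0.1185, 0.274]
orientation: [-0.141, 0.99, 0.0, 0.0]
contact_force: [0.6, 0.5, -1.1]
width: 0.088
gripper_force: 0.0
rows [240.  221.3  -3.5] turn -28.8 q7 1.54 t 12.15
```

```bash
python3 -m crank '[[240,221,0,-29],[240,221,0,-29],[240,221,0,-29],[240,221,0,-29],[240,221,0,-29],[240,221,0,-29],[240,221,0,-29],[240,221,0,-29],[240,221,0,-29],[240,221,0,-29]]'; python3 -c "
from h import *
go(.3633,.264,.036,135)
d=get_image('wrist');cv2.imwrite('pics/w5.png',d['img'][:,:,::-1])"
```

```text
time: 12.98
ee_pos: [0.3613, 0.2642, 0.2726]
orientation: [-0.386, 0.922, -0.0, -0.002]
contact_force: [0.1, -1.4, -0.2]
width: 0.0876
gripper_force: 0.0
rows [-1.5 -1.6 89.3] turn 0.5 q7 1.44 t 12.9833
```

View pics/w5.png

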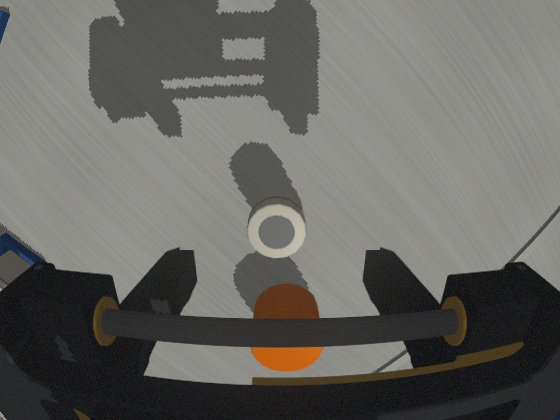

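The wrist view shows the narrow jar's disc at (276,232), between the fingers, with orange behind and clear.

```bash
python3 -c "
from h import *
s=status.state();d=get_image('wrist');print(wonz(d,(276,232),.055,s))"
python3 -m crank '[[0,-1,30,0],[0,-1,60,0],[0,-1,80,0],[0,-1,88,0],[0,-1,91,0],[0,-1,91,0],[0,-1,91,0]]'
python3 -m crank '[[0,0,0,0],[0,0,0,0],[0,0,0,0],[0,0,0,0],[0,0,0,0],[0,0,0,0],[0,0,0,0],[0,0,0,0],[0,0,0,0],[0,0,0,0]]' 0 25; python3 -m crank '[[0,0,-20,0],[0,0,-50,0],[0,0,-90,0],[0,0,-90,0],[0,0,-90,0]]'; python3 -c "
from h import *
go(.453,-.088,.13,110)"
```

```text
[0.36599364 0.26311676 0.055     ]
time: 13.67
ee_pos: [0.3648, 0.263, 0.1834]
orientation: [-0.384, 0.923, 0.0, 0.001]
contact_force: [0.6, 0.5, 0.0]
width: 0.0879
gripper_force: 0.0
time: 14.5
ee_pos: [0.364, 0.2631, 0.1827]
orientation: [-0.384, 0.923, -0.0, 0.0]
contact_force: [0.1, 0.2, 1.3]
width: 0.0395
gripper_force: 25.0
time: 14.92
ee_pos: [0.3647, 0.2634, 0.2743]
orientation: [-0.384, 0.923, 0.0, 0.002]
contact_force: [-0.6, 0.4, -0.9]
width: 0.0391
gripper_force: 25.0
rows [ 187.  -310.3   -3.5] turn 25.2 q7 1.44 t 14.9167
```

```bash
python3 -m crank '[[187,-310,0,25],[187,-310,0,25],[187,-310,0,25],[187,-310,0,25],[187,-310,0,25],[187,-310,0,25],[187,-310,0,25],[187,-310,0,25],[187,-310,0,25],[187,-310,0,25]]'; python3 -m crank '[[0,0,0,0],[0,0,0,0]]'; python3 -c "
from h import *
go(.453,-.088,.039,110)"
```

```text
time: 15.75
ee_pos: [0.4524, -0.0945, 0.2714]
orientation: [-0.171, 0.985, -0.001, -0.001]
contact_force: [0.6, 0.7, -1.2]
width: 0.0393
gripper_force: 25.0
time: 15.92
ee_pos: [0.4516, -0.0873, 0.2716]
orientation: [-0.176, 0.984, 0.001, -0.001]
contact_force: [0.5, 0.7, -1.4]
width: 0.0394
gripper_force: 25.0
rows [-1.3 -1.3 85.3] turn 0.2 q7 1.93 t 15.9167
```

```bash
python3 -m crank '[[-1,-1,30,0],[-1,-1,60,0],[-1,-1,76,0],[-1,-1,82,0],[-1,-1,84,0],[-1,-1,86,0],[-1,-1,88,0],[-1,-1,88,0],[-1,-1,88,0]]'
```

```text
time: 16.67
ee_pos: [0.454, -0.0884, 0.1857]
orientation: [-0.176, 0.984, -0.0, 0.001]
contact_force: [-0.9, 1.2, 5.1]
width: 0.0393
gripper_force: 25.0
```

```bash
python3 -m crank '[[0,0,0,0],[0,0,0,0],[0,0,0,0],[0,0,0,0],[0,0,0,0],[0,0,0,0]]' 1;python3 -m crank '[[0,0,-40,0],[0,0,-80,0],[0,0,-90,0],[0,0,-90,0],[0,0,-90,0]]'; python3 -c "
from h import *
go(.388,-.261,.13,105.6)"
```

```text
time: 17.17
ee_pos: [0.4535, -0.0887, 0.1847]
orientation: [-0.175, 0.985, -0.0, -0.0]
contact_force: [-0.8, -1.0, 1.3]
width: 0.0773
gripper_force: 0.0
time: 17.58
ee_pos: [0.4536, -0.0888, 0.2749]
orientation: [-0.175, 0.985, -0.0, 0.001]
contact_force: [-0.8, -0.3, 0.1]
width: 0.0886
gripper_force: 0.0
rows [ 121.  -139.    -2.4] turn 4.6 q7 1.93 t 17.5833
```

```bash
python3 -m crank '[[121,-139,0,5],[121,-139,0,5],[121,-139,0,5],[121,-139,0,5],[121,-139,0,5],[121,-139,0,5],[121,-139,0,5],[121,-139,0,5]]'; python3 -c "
from h import *
go(.388,-.261,.036,105.6)
s=status.state();d=get_image('wrist');cv2.imwrite('pics/w6.png',d['img'][:,:,::-1])"
```

```text
time: 18.25
ee_pos: [0.3881, -0.2596, 0.2737]
orientation: [-0.133, 0.991, 0.001, -0.001]
contact_force: [-0.1, 0.8, -0.6]
width: 0.0879
gripper_force: 0.0
rows [ 0.4 -1.5 90.4] turn -0.3 q7 2.27 t 18.25
```

View pics/w6.png

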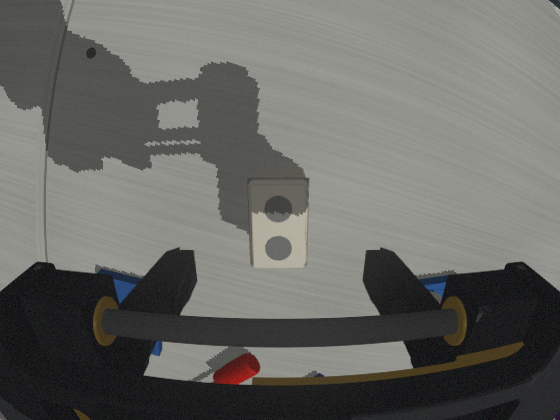

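The short trough is aligned between the fingers, with its discs at (278,209) and (278,248).

```bash
python3 -c "
from h import *
s=status.state();d=get_image('wrist');print(wonz(d,(278,229),.055,s))"
python3 -m crank '[[0,-1,30,0],[0,-1,60,0],[0,-1,80,0],[0,-1,88,0],[0,-1,91,0],[0,-1,91,0],[0,-1,91,0]]'
python3 -m crank '[[0,0,0,0],[0,0,0,0],[0,0,0,0],[0,0,0,0],[0,0,0,0],[0,0,0,0],[0,0,0,0],[0,0,0,0],[0,0,0,0],[0,0,0,0]]' 0 25; python3 -m crank '[[0,0,-20,0],[0,0,-50,0],[0,0,-90,0],[0,0,-90,0],[0,0,-90,0]]'; python3 -c "
from h import *
go(.541,-.3775,.13,94.7)"
```

```text
[ 0.38932443 -0.26013441  0.055     ]
time: 18.93
ee_pos: [0.3889, -0.2618, 0.1846]
orientation: [-0.133, 0.991, -0.0, 0.001]
contact_force: [-1.2, 0.2, 0.1]
width: 0.088
gripper_force: 0.0
time: 19.77
ee_pos: [0.3882, -0.2618, 0.1837]
orientation: [-0.132, 0.991, 0.0, -0.0]
contact_force: [-1.0, 0.7, 1.4]
width: 0.0399
gripper_force: 25.0
time: 20.18
ee_pos: [0.3889, -0.2624, 0.2754]
orientation: [-0.132, 0.991, -0.001, 0.002]
contact_force: [-0.6, 0.3, -1.7]
width: 0.0398
gripper_force: 25.0
rows [-116.6 -151.    -1.1] turn 10.5 q7 2.27 t 20.1833
```

```bash
python3 -m crank '[[-117,-151,0,10.5],[-117,-151,0,10.5],[-117,-151,0,10.5],[-117,-151,0,10.5],[-117,-151,0,10.5],[-117,-151,0,10.5],[-117,-151,0,10.5],[-117,-151,0,10.5],[-117,-151,0,10.5]]'; python3 -c "
from h import *
go(.541,-.3775,.039,94.7)
s=status.state();d=get_image('wrist');cv2.imwrite('pics/w7.png',d['img'][:,:,::-1])"
```

```text
time: 20.93
ee_pos: [0.5396, -0.376, 0.2725]
orientation: [-0.041, 0.999, 0.001, -0.001]
contact_force: [0.2, -0.1, -1.4]
width: 0.0397
gripper_force: 25.0
rows [-1.5 -1.8 86.2] turn 0.0 q7 2.18 t 20.9333
```

View pics/w7.png

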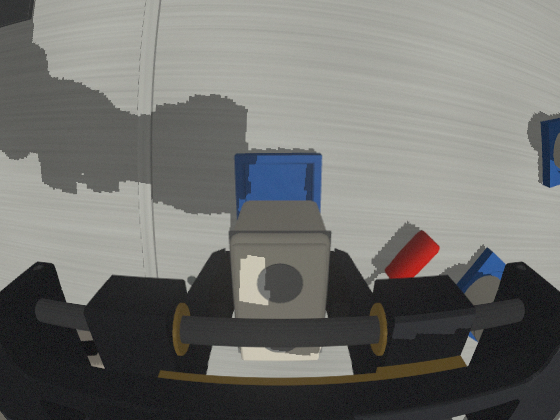

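The short trough (near disc at (280,282)) is lined up with its nest at (278,180). I lower it.

```bash
python3 -m crank '[[-1,-1,30,0],[-1,-1,60,0],[-1,-1,76,0],[-1,-1,82,0],[-1,-1,84,0],[-1,-1,86,0],[-1,-1,88,0],[-1,-1,88,0],[-1,-1,88,0]]'
```

```text
time: 21.73
ee_pos: [0.5422, -0.3781, 0.1868]
orientation: [-0.041, 0.999, -0.001, 0.001]
contact_force: [0.6, -0.5, 0.4]
width: 0.0399
gripper_force: 25.0
```

```bash
python3 -m crank '[[0,0,1,0],[0,0,1,0],[0,0,1,0]]'; python3 -m crank '[[0,0,0,0],[0,0,0,0],[0,0,0,0],[0,0,0,0],[0,0,0,0],[0,0,0,0]]' 1;python3 -m crank '[[0,0,-40,0],[0,0,-80,0],[0,0,-120,0],[0,0,-160,0],[0,0,-180,0],[0,0,-180,0]]'
python3 - <<'E'
from h import *
d=get_image("top");im=d["img"]
cv2.imwrite('pics/t8.png',cv2.resize(im[90:290,80:480,::-1],None,fx=2,fy=2))
cs,hi=cv2.findContours((im.max(2)>112).astype(np.uint8),cv2.RETR_CCOMP,cv2.CHAIN_APPROX_NONE)
N=dict(narrow=(.453,-.088),short=(.541,-.3775),wide=(.6245,-.15),long=(.655,.1185))
L={k:[] for k in N}
for c,h in zip(cs,hi[0]):
    m=cv2.moments(c)
    if h[3]>=0 and m["m00"]>15:
        X=onz(d,(m["m10"]/m["m00"],m["m01"]/m["m00"]),.058)[:2]
        for k in N:
            if np.hypot(*(X-N[k]))<.05:L[k].append(X)
for k in N:print(k,len(L[k]),np.round((np.mean(L[k],0)-N[k])*1000,1) if L[k] else None)
E
```

```text
time: 21.98
ee_pos: [0.5423, -0.3782, 0.1868]
orientation: [-0.041, 0.999, -0.0, 0.001]
contact_force: [-3.0, 2.0, 9.8]
width: 0.0397
gripper_force: 25.0
time: 22.48
ee_pos: [0.5418, -0.3778, 0.1846]
orientation: [-0.041, 0.999, 0.0, -0.0]
contact_force: [0.5, -0.3, 0.3]
width: 0.0774
gripper_force: 0.0
time: 22.98
ee_pos: [0.5432, -0.3788, 0.3709]
orientation: [-0.041, 0.999, -0.003, 0.004]
contact_force: [0.3, -0.2, 0.3]
width: 0.0882
gripper_force: 0.0
narrow 1 [ 1.6 -1.3]
short 0 None
wide 1 [ 3.1 -2.5]
long 3 [ 1.9 -0.8]
```

View pics/t8.png

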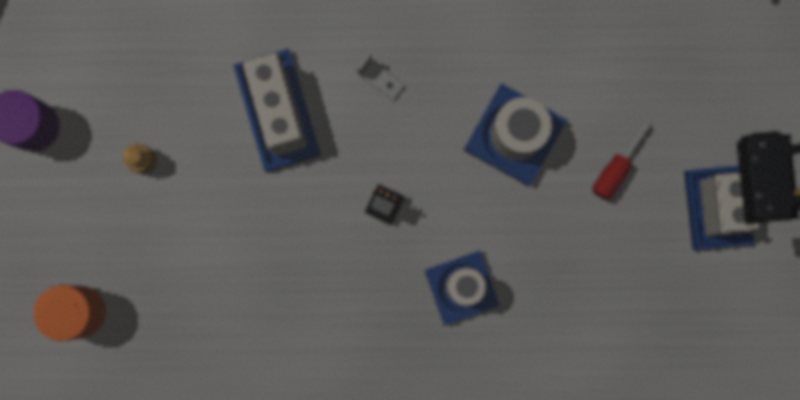

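The top crop shows the long trough, wide jar and narrow jar seated in their nests, with both bystanders unmoved. The short trough at (728,205) is partly hidden by the gripper, so I move aside to check it.

```bash
python3 -m crank '[[150,0,-20,0],[150,0,-20,0],[150,0,-20,0],[150,0,-20,0],[150,0,-20,0],[150,0,-20,0],[150,0,-20,0]]'
python3 - <<'E'
from h import *
d=get_image("top");im=d["img"]
cs,hi=cv2.findContours((im.max(2)>112).astype(np.uint8),cv2.RETR_CCOMP,cv2.CHAIN_APPROX_NONE)
for c,h in zip(cs,hi[0]):
    m=cv2.moments(c)
    if h[3]>=0 and m["m00"]>15:
        X=onz(d,(m["m10"]/m["m00"],m["m01"]/m["m00"]),.058)[:2]
        if np.hypot(*(X-(.541,-.3775)))<.05:print(X)
E
```

```text
time: 23.62
ee_pos: [0.3931, -0.3896, 0.3838]
orientation: [-0.042, 0.999, 0.001, -0.0]
contact_force: [0.9, -0.9, -0.4]
width: 0.0881
gripper_force: 0.0
[ 0.5286441 -0.3808582]
[ 0.55622801 -0.37898617]
```

```bash
python3 -c "
from cell import order
print(order.hand_in())"
```

```text
the job is handed in; nothing more can be done
None
```

I placed all four containers in their own nests, each about 4 mm or less off centre by the top camera and on the pocket floor by contact force. The arm is clear, the sensor stand and brass weight look unmoved, and the job went in at about 24 s; the hand-in returned no verdict.

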